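# Shade the coriander pot

### The arm

A 7-joint arm with a two-finger parallel gripper is mounted at the origin on the work surface. World frame = base frame: x ahead of the robot, y to its left, z up, the work surface at z = 0. Lengths are in m, angles in rad, forces in N, time in s.
With the tool pointing down it reaches from about 0.4 to 0.875 m from the base axis. Payload 6.5 kg.
Tool frame: the origin (TCP) lies midway between the tips of the shut fingers; the grasp point (between the pads) lies 19 mm behind it; z points along the fingers, y is the line along which they close (so a half turn about z gives the same grasp; the last joint's range is limited). The gripper opens to 88 mm and grips with 3 to 60 N. Pads are 18 mm wide; open, the fingers measure 123 mm over their backs; the gripper's body (75 mm by 187 mm) begins 45 mm behind the grasp point.
Start: joints at [1.26, 0.536, -0.004, 1.538, 0.003, 1.067, -0.071], TCP at [0.158, -0.631, 0.239] pointing down, gripper open.
Joint ranges: [-2.7, 2.7], [-0.37, 2.16], [-1.27, 1.26], [0.24, 2.4], [-1.31, 4.45], [0.19, 1.91], [-2.76, 2.76]. Speed limits (rad/s): [2.39, 2.39, 3.14, 3.14, 3.14, 3.14, 3.14].

### API

Orientations are given as a unit quaternion [w, x, y, z].
In Python, from station import arm gives the robot as it stands.
- The arm moves only by the tool move_arm, never from a script. Its argument "deltas" is a list of rows, each an object of numbers: "grip": the opening, from 0 (shut) to 1 (fully open); "x", "y", "z": the shift along the tool's x, y, z in m; "yaw": the turn about the tool's z in rad. In form: [{"grip": .., "x": .., "y": .., "z": .., "yaw": ..}, ...]. A call has 1 to 20 rows; each row shifts and turns the commanded pose from where the row before left it, along the tool's axes as they then stand; what a row does not reach is not made up. A row lasts 1/12 s, in which the tool goes at most 41.7 mm and 7.16 degrees, less where a joint would pass 70% of its speed; a pose out of reach is approached as far as the arm can. A call is refused whole if a number of a shift passes 0.0417 or a number of a turn 0.125, either way. A call with a gripper value outside its range is refused whole. The fingers move at their own pace and stop on an object; the grip force is fixed at half the most. Time passes only in rows, so rows that do not move let the fingers close. It gives the time, the measured TCP pose, the force, the opening and the grip force at its end, in the units of the state.
- arm.get_state(): the state, without advancing time (a new reading comes with each control period).
- arm.get_image(name): name is "scene" or "top" or "wrist"; returns the picture (384x512x3 uint8, red, green, blue); there is no depth.
- arm.camera_model(name): a dict with "camera_matrix" (3x3 intrinsics, pixels), "R" (3x3) and "t" (3): a world point X has camera coordinates R X + t. Camera axes: x right, y down, z forward; pixel columns grow to the right and rows downward; lengths in m; the calibration is good to about 2 mm. A picture is of the moment at which its call begins: read the wrist's pose just before it. camera_model takes no time and is no camera call; for the wrist camera it gives the pose at the moment of the call.
- arm.finish_job(): hands the job in; it is judged then, once.
The state is a dict: "time": time; "joint_positions": joint angles; "qd": joint speeds; "effort": joint torques, N m; "eef_pos": TCP position; "tcp_rot": TCP orientation; "ft_force": force on the tool from outside, world axes, zero at the start; "ft_torque": the same for the moment, N m; "gripper_width": finger opening in m; "gripper_force": force on a finger pad.
Only numpy, scipy, OpenCV 4.12 (cv2) and the standard library are available. Lean on these libraries where they do the work, as an engineer would, in place of code of your own. Each camera call takes 0.05 s, during which the arm holds its last target. There are 200 camera calls.

### The job

Keep the coriander's roots out of the sun: take the white board from the rack and stand it leaning, at roughly 25 degrees from upright, against the middle of the pot's long side that faces the skylight. Pull the dibber out of its grey holder and have it lying flat on the ledge as a toe stop, along the skylight side of the board's foot, centred on it and touching it or no more than about two centimetres away. Leave the pot, the cork board and everything else standing where they are.

Things in the scene. Friction and masses are not known exactly. Their poses are not given: they have to be found in the camera images.
- pot: heavy (2.6 kg) rectangular blue glazed coriander pot, loose on the ledge: 110 (its x) x 160 (its y) x 85 tall, upright walls. Origin: centre of its underside, z up. Its +x long side faces the skylight, away from the robot (world +x within 15 degrees): the side for the shade board. Inside, soil and, along its -x half (x below -5), a row of coriander seedlings up to 120 above the ledge.
- board: plain white rigid shade board, 12 thick (its x) x 160 wide (its y) x 165 tall (its z), 0.15 to 0.3 kg. Origin: centre of its bottom edge face, z towards its top edge. Starts in either of the two places of the rack, leaning 20 degrees from vertical with its top towards the rack's -x (towards the robot).
- corkboard: brown cork board with a dark strip at the top, same size and axes as the white board; stands in the rack's other place; leave it there.
- rack: fixed birch rack, base 190 (x) x 170 (y) x 12; origin: centre of its underside, z up. Places at its x = -40 and +40: the board stands on the base, its -x face against a birch fin (8 thick, 120 wide, 80 tall) leaning 20 degrees to -x, a 10 high toe lip before its foot. Left or right of the pot; +x points away from the robot within 20 degrees.
- holder: fixed grey plastic holder clamped on a plywood foot 150 (x) x 100 (y) x 18; origin: centre of the foot's underside, z up. Square tube (43 outside, 33 inside, 100 long, open top) leaning 25 degrees from vertical to its +x, which points away from the robot within 25 degrees; mouth centre at (12, 0, 122). On the other side of the pot from the rack.
- dibber: wooden dibber, 180 long, 0.1 to 0.15 kg, point down in the holder's tube, sunk 94 in it. Origin: the tip; z along its length to the handle end. Steel point from 0 to 80 (8 to 24 dia), square handle 28 x 28 (faces along its x and y) from 80 to 180, balance about 108. Laid on a flat face it does not roll; its axis is then 14 above the ledge.
- dibber_mid (a point): the middle of the dibber's length, 90 from the tip on its axis; axes as the dibber.
- spray: bystander: amber glass spray bottle, black trigger head, 70 dia x 161 tall; origin at the centre of its underside, z up
- seedtin: bystander: green-labelled seed tin, 66 dia x 90 tall; origin at the centre of its underside, z up
- jug: bystander: white mug, 72 dia x 100 tall with a side handle at its own +y; origin at the centre of its underside, z up
- claypot: bystander: small terracotta pot, 76 dia x 80 tall; origin at the centre of its underside, z up
- feed: bystander: white plant-feed bottle, 60 dia x 130 tall; origin at the centre of its underside, z up
- labelbox: bystander: open aluminium label box, 90 x 70 x 60 tall; origin at the centre of its underside, z up
Mind the look-alikes: they are no part of the job. What is shaped like the board but yellow is not meant.

How it is judged:
By the outcome, as a careful person would: the job done as asked, in the order asked, and still so for the second after the job is handed in, with the robot touching nothing.
It also fails if it takes over 64 s, if anything falls off the work surface, if the arm or the gripper's body presses on something with over 40 N, if the wrist force passes 120 N, or if a joint passes its speed limit or range.

## Working session

There is one attempt and no reset: what is moved stays moved. The work goes in short steps, Python scripts to look and compute and a tool call to move; the robot and the scene stay as the last step left them, time stands still between calls to the robot, and variables do not carry over. Pictures are saved under pics/ and viewed, at most 10 in all, crops included, and the job is handed in when it is done.

Besides the shell and the picture viewer there is one more tool, called after ">>>" as a command line: name --argument value ..., lists and objects as JSON in quotes. move_arm: Moves the arm, as the interface text tells. Its arguments: {"type":"object","properties":{"deltas":{"type":"array"}},"required":["deltas"]}

```bash
ls; mkdir -p pics
python3 - <<'E'
from station import arm
import cv2,numpy as np
a=arm.get_image("scene");b=arm.get_image("top")
cv2.imwrite("pics/scene0.png",cv2.resize(a[...,::-1],(800,600),interpolation=cv2.INTER_CUBIC))
cv2.imwrite("pics/top0.png",cv2.resize(b[...,::-1],(800,600),interpolation=cv2.INTER_CUBIC))
for n in("scene","top","wrist"):
    m=arm.camera_model(n);print(n,np.round(m["camera_matrix"],1).tolist(),np.round(m["R"],4).tolist(),np.round(m["t"],4).tolist())
print(arm.get_state())
E
```

```text
pics
scene [[397.5, 0.0, 263.0], [0.0, 397.5, 191.9], [0.0, 0.0, 1.0]] [[0.7954, 0.6061, 0.0079], [0.3511, -0.4502, -0.821], [-0.4941, 0.6558, -0.5708]] [-0.398, -0.0912, 1.6078]
top [[447.0, 0.0, 259.0], [0.0, 447.0, 197.9], [0.0, 0.0, 1.0]] [[0.0022, -0.9998, 0.0219], [-0.9979, -0.0036, -0.0641], [0.0641, -0.0217, -0.9977]] [-0.0199, 0.5114, 1.558]
wrist [[289.0, 0.0, 254.4], [0.0, 289.0, 191.2], [0.0, 0.0, 1.0]] [[0.2429, -0.97, -0.0006], [-0.9187, -0.2303, 0.3207], [-0.3113, -0.0773, -0.9472]] [-0.6496, -0.0454, 0.3901]
{'time': 0.1, 'joint_positions': array([ 1.25977565,  0.53710408, -0.00440748,  1.53874091,  0.00258192,
        1.06729314, -0.07118502]), 'qd': array([ 0.00087271, -0.00138976, -0.00118021, -0.00172462,  0.00020719,
       -0.00130913, -0.00170483]), 'effort': array([ 1.68880975e-03, -5.72077990e+01,  9.93306264e-01, -2.52228820e+01,
       -5.62502921e-02,  1.34434071e-02,  2.67267245e-05]), 'eef_pos': array([ 0.15739259, -0.63010056,  0.23793114]), 'tcp_rot': array([-7.55081288e-04,  9.92513790e-01,  1.22130194e-01, -1.50345171e-04]), 'ft_force': array([-0.12875547, -0.43990816,  1.05060128]), 'ft_torque': array([0.03072139, 0.00650866, 0.00555907]), 'gripper_force': 0.0, 'gripper_width': 0.08820226913561247}
```

View pics/scene0.png

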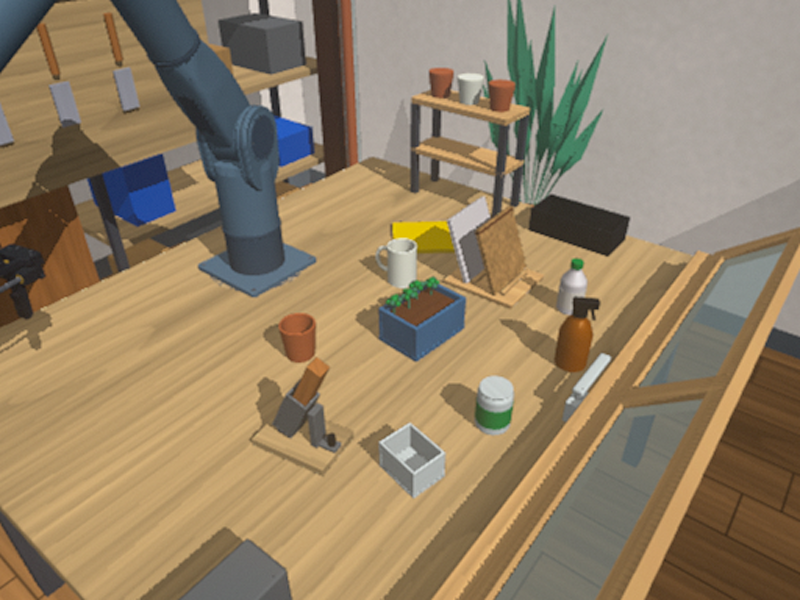

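View pics/top0.png

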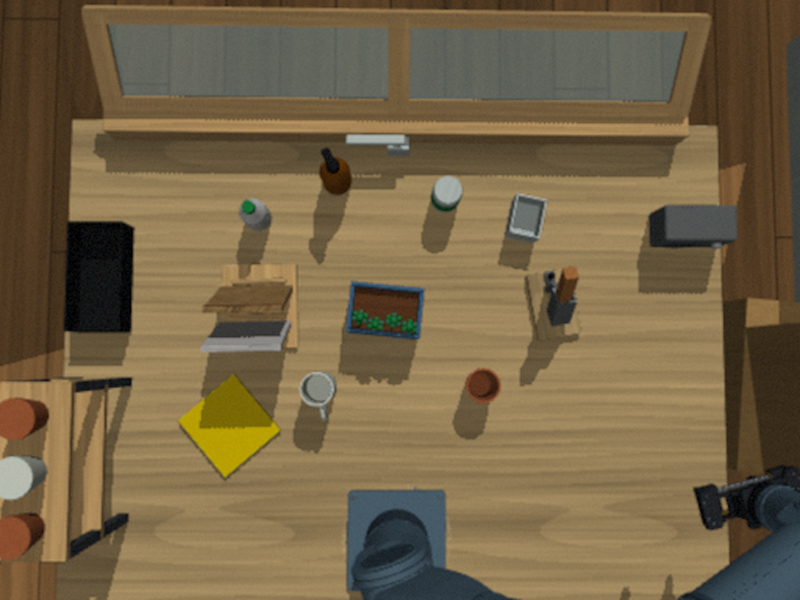

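The top view shows the white board at about (247,337) in the rack's near place, with the cork board at (247,297). The yellow board at (230,425) is lying on the ledge and is a look-alike. The white strip at (377,140) by the skylight is another candidate. The pot is at (387,310), and the dibber in its holder is at (566,285). Next I'll take enlarged crops to confirm these and measure.

```bash
cat > crop.py <<'E'
import cv2,numpy as np
def crop(im,x0,y0,w,h,s,step=10):
    c=cv2.resize(im[y0:y0+h,x0:x0+w],None,fx=s,fy=s,interpolation=cv2.INTER_CUBIC)[...,::-1].copy()
    for x in range(-(-x0//step)*step,x0+w,step):
        p=int((x-x0+.5)*s);cv2.line(c,(p,0),(p,5),(0,0,255),1);cv2.putText(c,str(x),(p-8,14),0,.32,(0,0,255),1)
    for y in range(-(-y0//step)*step,y0+h,step):
        p=int((y-y0+.5)*s);cv2.line(c,(0,p),(5,p),(0,0,255),1);cv2.putText(c,str(y),(7,p+3),0,.32,(0,0,255),1)
    return c
E
python3 - <<'E'
from station import arm
import cv2,numpy as np
from crop import crop
t=arm.get_image("top");s=arm.get_image("scene")
np.save("t0.npy",t);np.save("s0.npy",s)
A=np.zeros((600,800,3),np.uint8)
A[:375]=crop(t,125,160,160,75,5)
c=crop(t,330,165,55,56,4);A[376:600,0:220]=c
c=crop(s,155,222,75,80,2.8);A[376:600,300:300+c.shape[1]]=c
cv2.imwrite("pics/A.png",A)
cv2.imwrite("pics/B.png",crop(s,235,115,130,120,5))
E
```

```text
(no output)
```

View pics/A.png

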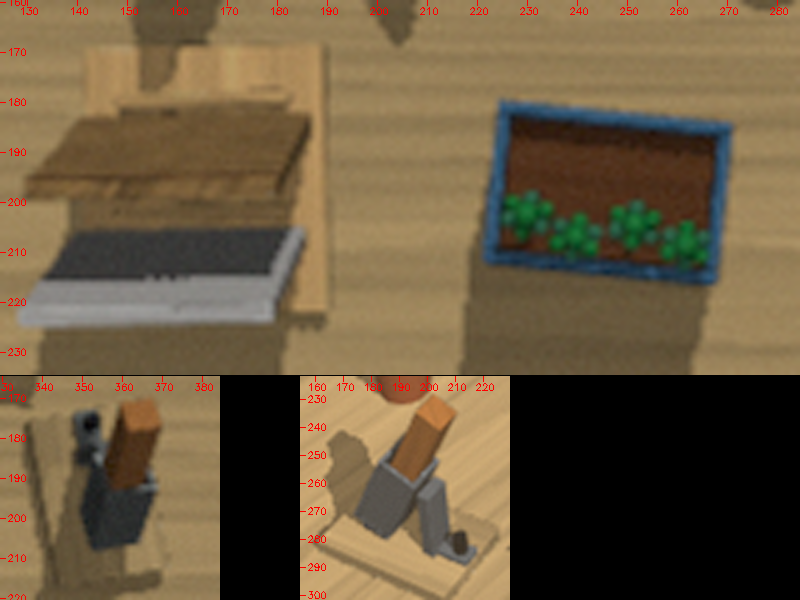

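View pics/B.png

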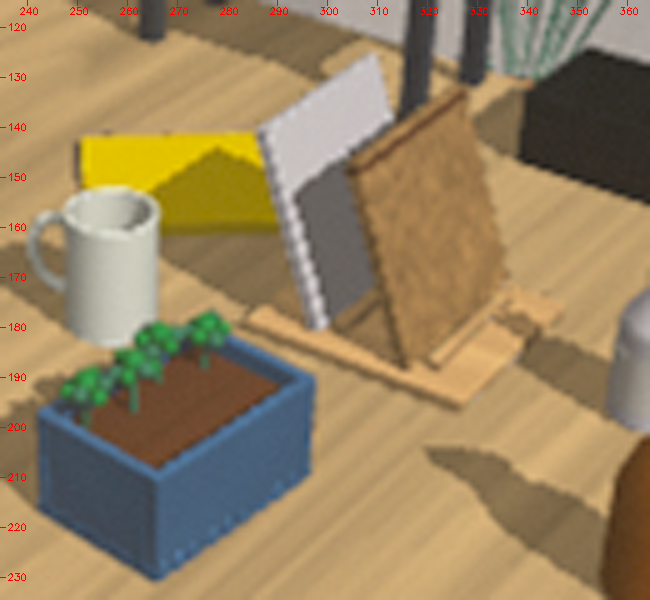

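The crops confirm the boards. The white board, in the near place, is plain with only a shadow on its front; its top edge runs from (128,224) to (179,224) in the top view. The brown one carries the dark strip. Now I'll triangulate the points.

```bash
cat > geo.py <<'E'
from station import arm
import numpy as np
M={n:arm.camera_model(n) for n in("scene","top")}
def ray(m,p):
    if isinstance(m,str): m=M[m]
    K,R,t=[np.array(m[k]) for k in("camera_matrix","R","t")]
    d=R.T@np.linalg.inv(K)@np.array([p[0],p[1],1.]);return -R.T@t,d/np.linalg.norm(d)
def onz(m,p,z): c,d=ray(m,p);return c+d*(z-c[2])/d[2]
def tri(m1,p1,m2,p2):
    c,d=ray(m1,p1);e,f=ray(m2,p2);s=np.linalg.lstsq(np.c_[d,-f],e-c,rcond=None)[0]
    a,b=c+d*s[0],e+f*s[1];return (a+b)/2,np.linalg.norm(a-b)
def proj(m,X):
    if isinstance(m,str): m=M[m]
    K,R,t=[np.array(m[k]) for k in("camera_matrix","R","t")]
    q=K@(R@np.array(X)+t);return q[:2]/q[2]
E
python3 - <<'E'
from geo import *
np.set_printoptions(precision=3,suppress=True)
for n,a,b in [("boardtop-y back",(178.9,223.9),(286.5,140.9)),("boardtop+y back",(128.1,224.5),(309.7,125.3)),("boardbot-y front",(185.1,205.5),(298.5,180.1)),
 ("pot +x-y",(270.9,184.1),(265.5,208.9)),("pot +x+y",(224.9,179.5),(297.5,190.1)),("pot -x-y",(267.7,216.3),(242.5,196.1)),("dib end",(365.2,174.4),(203.1,234.1))]:
    print(n,*tri("top",a,"scene",b))
print("pot rim on z=.085",[onz("top",p,.085) for p in[(224.9,179.5),(270.9,184.1),(267.7,216.3),(221.7,211.9)]])
print("rack",[onz("top",p,.012) for p in[(141.3,168.5),(189.9,168.5),(189.9,223.9)]])
print("foot",[onz("top",p,.018) for p in[(337,174.3),(343.3,217.5),(370,215.5)]])
for n,p,z in[("tin",(447,190),.09),("label",(527,218),.06),("clay",(483,386),.08),("spray",(336,176),.1),("feed",(255,213),.12),("mug",(318,389),.1)]: print(n,onz("top",(p[0]/1.5625,p[1]/1.5625),z))
E
```

```text
boardtop-y back [0.421 0.24  0.166] 0.005913756212143315
boardtop+y back [0.42  0.4   0.168] 0.008861775981263339
boardbot-y front [0.485 0.241 0.019] 0.0027545289050693368
pot +x-y [ 0.553 -0.057  0.092] 0.0006348175355964852
pot +x+y [0.569 0.099 0.086] 0.0018890948605036163
pot -x-y [ 0.447 -0.045  0.088] 0.0037909883194281453
dib end [ 0.576 -0.347  0.198] 0.00194801753350207
pot rim on z=.085 [array([0.569, 0.098, 0.085]), array([ 0.554, -0.057,  0.085]), array([ 0.445, -0.046,  0.085]), array([0.459, 0.108, 0.085])]
rack [array([0.614, 0.397, 0.012]), array([0.615, 0.226, 0.012]), array([0.419, 0.224, 0.012])]
foot [array([ 0.596, -0.295,  0.018]), array([ 0.443, -0.316,  0.018]), array([ 0.451, -0.41 ,  0.018])]
tin [ 0.767 -0.108  0.09 ]
label [ 0.712 -0.288  0.06 ]
clay [ 0.342 -0.186  0.08 ]
spray [0.793 0.132 0.1  ]
feed [0.708 0.301 0.12 ]
mug [0.336 0.166 0.1  ]
```

>>> move_arm --deltas '[{"grip": 1, "z": -0.01, "yaw": -0.1206}, {"grip": 1, "z": -0.01, "yaw": -0.1206}, {"grip": 1, "z": -0.01, "yaw": -0.1206}, {"grip": 1, "z": -0.01, "yaw": -0.1206}, {"grip": 1, "z": -0.01, "yaw": -0.1206}, {"grip": 1, "z": -0.01, "yaw": -0.1206}, {"grip": 1, "z": -0.01, "yaw": -0.1206}, {"grip": 1, "z": -0.01, "yaw": -0.1206}, {"grip": 1, "z": -0.01, "yaw": -0.1206}, {"grip": 1, "z": -0.01, "yaw": -0.1206}, {"grip": 1, "z": -0.01, "yaw": -0.1206}]'

```text
validation failed for argument at $.de...
```

>>> move_arm --deltas '[{"grip": 0.65, "y": 0.0183, "x": 0.0238}, {"grip": 0.65, "y": 0.0183, "x": 0.0238}, {"grip": 0.65, "y": 0.0183, "x": 0.0238}, {"grip": 0.65, "y": 0.0183, "x": 0.0238}, {"grip": 0.65, "y": 0.0183, "x": 0.0238}, {"grip": 0.65, "y": 0.0183, "x": 0.0238}, {"grip": 0.65, "y": 0.0183, "x": 0.0238}, {"grip": 0.65, "y": 0.0183, "x": 0.0238}, {"grip": 0.65, "y": 0.0183, "x": 0.0238}, {"grip": 0.65, "y": 0.0183, "x": 0.0238}, {"grip": 0.65, "y": 0.0183, "x": 0.0238}, {"grip": 0.65, "y": 0.0183, "x": 0.0238}, {"grip": 0.65, "y": 0.0183, "x": 0.0238}, {"grip": 0.65, "y": 0.0183, "x": 0.0238}, {"grip": 0.65, "y": 0.0183, "x": 0.0238}, {"grip": 0.65, "y": 0.0183, "x": 0.0238}]'

```text
validation failed for argument at $.de...
```

>>> move_arm --deltas '[{"grip": 0.65, "x": 0.03}, {"grip": 0.65, "x": 0.03}, {"grip": 0.65, "x": 0.03}, {"grip": 0.65, "x": 0.03}, {"grip": 0.65, "x": 0.03}, {"grip": 0.65, "x": 0.03}, {"grip": 0.65, "x": 0.03}, {"grip": 0.65, "x": 0.03}, {"grip": 0.65, "x": 0.03}, {"grip": 0.65, "x": 0.03}, {"grip": 0.65, "x": 0.03}, {"grip": 0.65, "x": 0.03}, {"grip": 0.65, "x": 0.03}, {"grip": 0.65, "x": 0.03}, {"grip": 0.65, "x": 0.03}]'

```text
validation failed for argument at $.de...
```

>>> move_arm --deltas '[{"grip": 1, "x": 0, "y": 0, "z": -0.01, "yaw": -0.1206}, {"grip": 1, "x": 0, "y": 0, "z": -0.01, "yaw": -0.1206}, {"grip": 1, "x": 0, "y": 0, "z": -0.01, "yaw": -0.1206}, {"grip": 1, "x": 0, "y": 0, "z": -0.01, "yaw": -0.1206}, {"grip": 1, "x": 0, "y": 0, "z": -0.01, "yaw": -0.1206}, {"grip": 1, "x": 0, "y": 0, "z": -0.01, "yaw": -0.1206}, {"grip": 1, "x": 0, "y": 0, "z": -0.01, "yaw": -0.1206}, {"grip": 1, "x": 0, "y": 0, "z": -0.01, "yaw": -0.1206}, {"grip": 1, "x": 0, "y": 0, "z": -0.01, "yaw": -0.1206}, {"grip": 1, "x": 0, "y": 0, "z": -0.01, "yaw": -0.1206}, {"grip": 1, "x": 0, "y": 0, "z": -0.01, "yaw": -0.1206}]'

```text
time: 1.12
eef_pos: [0.1574, -0.6304, 0.349]
tcp_rot: [-0.0, 0.705, 0.709, 0.0]
ft_force: [0.2, -1.0, -0.5]
gripper_width: 0.0883
gripper_force: 0.0
```

>>> move_arm --deltas '[{"grip": 0.65, "x": 0.0238, "y": 0.0183, "z": 0, "yaw": 0}, {"grip": 0.65, "x": 0.0238, "y": 0.0183, "z": 0, "yaw": 0}, {"grip": 0.65, "x": 0.0238, "y": 0.0183, "z": 0, "yaw": 0}, {"grip": 0.65, "x": 0.0238, "y": 0.0183, "z": 0, "yaw": 0}, {"grip": 0.65, "x": 0.0238, "y": 0.0183, "z": 0, "yaw": 0}, {"grip": 0.65, "x": 0.0238, "y": 0.0183, "z": 0, "yaw": 0}, {"grip": 0.65, "x": 0.0238, "y": 0.0183, "z": 0, "yaw": 0}, {"grip": 0.65, "x": 0.0238, "y": 0.0183, "z": 0, "yaw": 0}, {"grip": 0.65, "x": 0.0238, "y": 0.0183, "z": 0, "yaw": 0}, {"grip": 0.65, "x": 0.0238, "y": 0.0183, "z": 0, "yaw": 0}, {"grip": 0.65, "x": 0.0238, "y": 0.0183, "z": 0, "yaw": 0}, {"grip": 0.65, "x": 0.0238, "y": 0.0183, "z": 0, "yaw": 0}, {"grip": 0.65, "x": 0.0238, "y": 0.0183, "z": 0, "yaw": 0}, {"grip": 0.65, "x": 0.0238, "y": 0.0183, "z": 0, "yaw": 0}, {"grip": 0.65, "x": 0.0238, "y": 0.0183, "z": 0, "yaw": 0}, {"grip": 0.65, "x": 0.0238, "y": 0.0183, "z": 0, "yaw": 0}]'

```text
time: 2.45
eef_pos: [0.4506, -0.2483, 0.3487]
tcp_rot: [-0.0, 0.707, 0.707, -0.0]
ft_force: [-0.3, -0.6, -0.3]
gripper_width: 0.0575
gripper_force: 0.0
```

>>> move_arm --deltas '[{"grip": 0.65, "x": 0.03, "y": -0.001, "z": 0, "yaw": 0}, {"grip": 0.65, "x": 0.03, "y": -0.001, "z": 0, "yaw": 0}, {"grip": 0.65, "x": 0.03, "y": -0.001, "z": 0, "yaw": 0}, {"grip": 0.65, "x": 0.03, "y": -0.001, "z": 0, "yaw": 0}, {"grip": 0.65, "x": 0.03, "y": -0.001, "z": 0, "yaw": 0}, {"grip": 0.65, "x": 0.03, "y": -0.001, "z": 0, "yaw": 0}, {"grip": 0.65, "x": 0.03, "y": -0.001, "z": 0, "yaw": 0}, {"grip": 0.65, "x": 0.03, "y": -0.001, "z": 0, "yaw": 0}, {"grip": 0.65, "x": 0.03, "y": -0.001, "z": 0, "yaw": 0}, {"grip": 0.65, "x": 0.03, "y": -0.001, "z": 0, "yaw": 0}, {"grip": 0.65, "x": 0.03, "y": -0.001, "z": 0, "yaw": 0}, {"grip": 0.65, "x": 0.03, "y": -0.001, "z": 0, "yaw": 0}, {"grip": 0.65, "x": 0.03, "y": -0.001, "z": 0, "yaw": 0}, {"grip": 0.65, "x": 0.03, "y": -0.001, "z": 0, "yaw": 0}, {"grip": 0.65, "x": 0.03, "y": -0.001, "z": 0, "yaw": 0}, {"grip": 0.65, "x": 0.03, "y": -0.001, "z": 0, "yaw": 0}]'

```text
time: 3.78
eef_pos: [0.4335, 0.2316, 0.3487]
tcp_rot: [0.0, 0.707, 0.707, -0.0]
ft_force: [0.3, -0.3, -0.7]
gripper_width: 0.0572
gripper_force: 0.0
```

Run:
```python
from geo import *
import cv2
from crop import crop
m=arm.camera_model("wrist");np.save("w1.npy",m,allow_pickle=True)
w=arm.get_image("wrist");R,t=np.array(m["R"]),np.array(m["t"]);print("cam",-R.T@t)
np.set_printoptions(precision=1,suppress=True)
for n,X in [("top back -y",(.4205,.24,.167)),("top back +y",(.4205,.40,.167)),("bot fr -y",(.485,.24,.016)),("tip",(.4335,.2316,.3487))]: print(n,proj(m,X))
cv2.imwrite("pics/w1.png",crop(w,0,0,512,384,1.56,40))
```

```text
cam [0.43227919 0.31497348 0.49436432]
top back -y [244.  161.4]
top back +y [242.2   1. ]
bot fr -y [286.1 140.9]
tip [256.3 247.4]
```

View pics/w1.png

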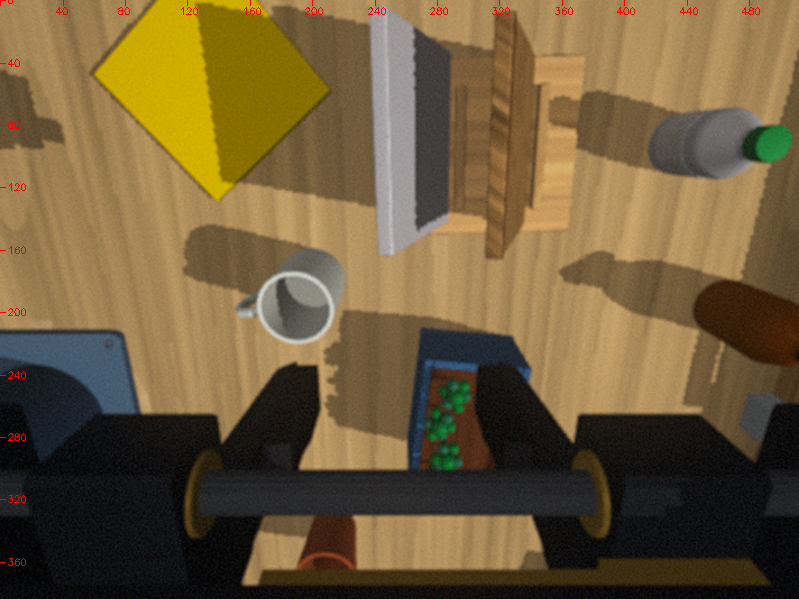

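The wrist view shows the white board's top edge from (238,3) to (244,162), which agrees with the prediction to within a few mm and gives about 1.5° of yaw. The cork board is at column 313, with finger room between the two. I'll go down over the board's middle.

>>> move_arm --deltas '[{"grip": 0.65, "x": 0.0293, "y": -0.0015, "z": 0, "yaw": -0.008}, {"grip": 0.65, "x": 0.0293, "y": -0.0015, "z": 0, "yaw": -0.008}, {"grip": 0.65, "x": 0.0293, "y": -0.0015, "z": 0, "yaw": -0.008}, {"grip": 0.65, "x": 0, "y": 0, "z": 0.03, "yaw": 0}, {"grip": 0.65, "x": 0, "y": 0, "z": 0.03, "yaw": 0}, {"grip": 0.65, "x": 0, "y": 0, "z": 0.03, "yaw": 0}, {"grip": 0.65, "x": 0, "y": 0, "z": 0.03, "yaw": 0}, {"grip": 0.65, "x": 0, "y": 0, "z": 0.03, "yaw": 0}, {"grip": 0.65, "x": 0, "y": 0, "z": 0.03, "yaw": 0}, {"grip": 0.65, "x": 0, "y": 0, "z": 0.025, "yaw": 0}]'

```text
time: 4.67
eef_pos: [0.4281, 0.3173, 0.1416]
tcp_rot: [-0.0, 0.698, 0.716, -0.001]
ft_force: [0.1, -0.9, 0.1]
gripper_width: 0.0569
gripper_force: 0.0
```

>>> move_arm --deltas '[{"grip": 0.4, "x": 0, "y": 0, "z": 0, "yaw": 0}, {"grip": 0.3, "x": 0, "y": 0, "z": 0, "yaw": 0}, {"grip": 0.2, "x": 0, "y": 0, "z": 0, "yaw": 0}, {"grip": 0.1, "x": 0, "y": 0, "z": 0, "yaw": 0}, {"grip": 0, "x": 0, "y": 0, "z": 0, "yaw": 0}, {"grip": 0, "x": 0, "y": 0, "z": 0, "yaw": 0}, {"grip": 0, "x": 0, "y": 0, "z": 0, "yaw": 0}]'

```text
time: 5.25
eef_pos: [0.4298, 0.3188, 0.1451]
tcp_rot: [0.001, 0.698, 0.716, 0.002]
ft_force: [1.5, -1.0, 6.8]
gripper_width: 0.0186
gripper_force: 27.1
```

>>> move_arm --deltas '[{"grip": 0, "x": 0, "y": 0, "z": -0.008, "yaw": 0}, {"grip": 0, "x": 0, "y": 0, "z": -0.01, "yaw": 0}, {"grip": 0, "x": 0, "y": 0, "z": -0.01, "yaw": 0}, {"grip": 0, "x": 0, "y": 0, "z": -0.01, "yaw": 0}, {"grip": 0, "x": 0, "y": 0, "z": 0, "yaw": 0}]'

```text
time: 5.67
eef_pos: [0.4295, 0.3191, 0.1842]
tcp_rot: [0.0, 0.698, 0.716, 0.002]
ft_force: [3.0, -0.9, 0.2]
gripper_width: 0.0159
gripper_force: 26.8
```

>>> move_arm --deltas '[{"grip": 0, "x": 0, "y": 0, "z": -0.02, "yaw": 0}, {"grip": 0, "x": 0, "y": 0, "z": -0.02, "yaw": 0}, {"grip": 0, "x": 0, "y": 0, "z": -0.02, "yaw": 0}, {"grip": 0, "x": 0, "y": 0, "z": -0.02, "yaw": 0}, {"grip": 0, "x": 0, "y": 0, "z": -0.025, "yaw": 0}, {"grip": 0, "x": 0, "y": 0, "z": -0.025, "yaw": 0}, {"grip": 0, "x": 0, "y": 0, "z": -0.025, "yaw": 0}, {"grip": 0, "x": 0, "y": 0, "z": 0, "yaw": 0}]'

```text
time: 6.33
eef_pos: [0.4285, 0.3202, 0.3408]
tcp_rot: [-0.0, 0.698, 0.716, 0.003]
ft_force: [0.4, 2.1, -1.5]
gripper_width: 0.0114
gripper_force: 30.0
```

Run:
```python
from geo import *
import cv2
from crop import crop
np.set_printoptions(precision=3,suppress=True)
s=arm.get_image("scene");w=arm.get_image("wrist")
A=np.zeros((600,800,3),np.uint8)
c=crop(s,225,60,130,150,4);A[:,:520]=c
c=crop(w,170,0,180,384,1.55,20);A[:c.shape[0],521:800]=c[:,:279]
cv2.imwrite("pics/C.png",A);st=arm.get_state();print(st["eef_pos"],st["gripper_width"],st["ft_force"],st["joint_positions"])
```

```text
[0.428 0.318 0.337] 0.011526584124240723 [ 0.271 -0.826 -3.431] [-0.019  0.368 -0.901  1.691  0.304  1.231 -0.965]
```

View pics/C.png

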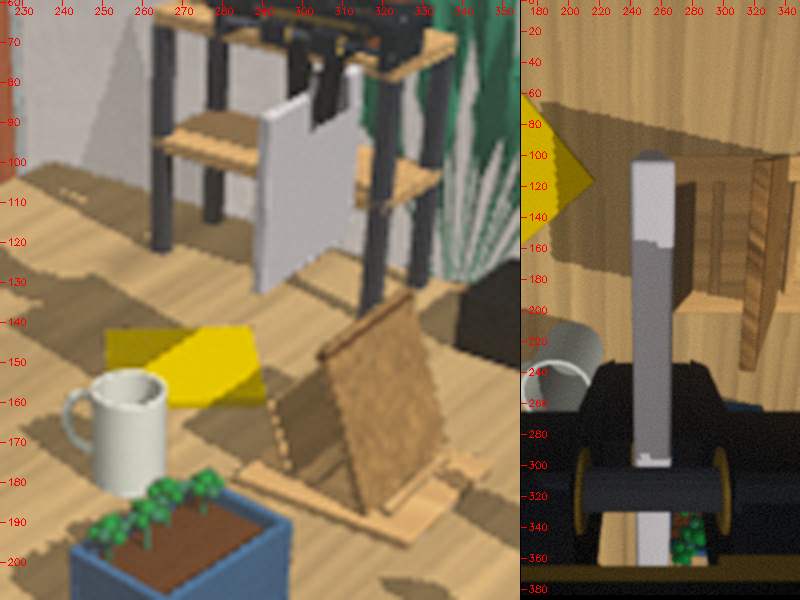

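The board now hangs upright and aligned in the grip (width 11.5 mm), and the cork board is undisturbed. The bottom near corner is at scene (289,132.5), the top near corner at (290,89), and the far top corner at (314.5,77). Next I'll compute how high it sits in the grip.

Run:
```python
from geo import *
np.set_printoptions(precision=3,suppress=True)
def onx(p,x): c,d=ray("scene",p);return c+d*(x-c[0])/d[0]
for n,p,x in[("bot -y back edge",(288.6,132.3),.422),("bot -y front",(290.3,132.6),.434),("top -y",(289.9,88),.428),("top+y front",(314.5,77.5),.434),("bot+y front",(313.5,114.5),.434)]: print(n,onx(p,x))
```

```text
bot -y back edge [0.422 0.255 0.195]
bot -y front [0.434 0.248 0.201]
top -y [0.428 0.24  0.368]
top+y front [0.434 0.39  0.366]
bot+y front [0.434 0.406 0.216]
```

>>> move_arm --deltas '[{"grip": 0, "x": 0, "y": 0, "z": -0.01, "yaw": 0.06}, {"grip": 0, "x": 0, "y": 0, "z": 0, "yaw": 0.061}, {"grip": 0, "x": -0.0203, "y": 0.0148, "z": 0, "yaw": 0}, {"grip": 0, "x": -0.0203, "y": 0.0148, "z": 0, "yaw": 0}, {"grip": 0, "x": -0.0203, "y": 0.0148, "z": 0, "yaw": 0}, {"grip": 0, "x": -0.0203, "y": 0.0148, "z": 0, "yaw": 0}, {"grip": 0, "x": -0.0203, "y": 0.0148, "z": 0, "yaw": 0}, {"grip": 0, "x": -0.0203, "y": 0.0148, "z": 0, "yaw": 0}, {"grip": 0, "x": -0.0203, "y": 0.0148, "z": 0, "yaw": 0}, {"grip": 0, "x": -0.0203, "y": 0.0148, "z": 0, "yaw": 0}, {"grip": 0, "x": -0.0203, "y": 0.0148, "z": 0, "yaw": 0}, {"grip": 0, "x": -0.0203, "y": 0.0148, "z": 0, "yaw": 0}, {"grip": 0, "x": -0.0203, "y": 0.0148, "z": 0, "yaw": 0}, {"grip": 0, "x": -0.0203, "y": 0.0148, "z": 0, "yaw": 0}, {"grip": 0, "x": -0.0203, "y": 0.0148, "z": 0, "yaw": 0}, {"grip": 0, "x": -0.0203, "y": 0.0148, "z": 0, "yaw": 0}, {"grip": 0, "x": 0, "y": 0, "z": 0, "yaw": 0}, {"grip": 0, "x": 0, "y": 0, "z": 0, "yaw": 0}]'

```text
time: 7.93
eef_pos: [0.6066, 0.0139, 0.344]
tcp_rot: [-0.002, 0.741, 0.671, -0.002]
ft_force: [-0.1, 1.3, -2.4]
gripper_width: 0.0119
gripper_force: 30.0
```

>>> move_arm --deltas '[{"grip": 0, "x": 0.001, "y": 0, "z": 0.03, "yaw": 0}, {"grip": 0, "x": 0, "y": 0, "z": 0.035, "yaw": 0}, {"grip": 0, "x": 0, "y": 0, "z": 0.035, "yaw": 0}, {"grip": 0, "x": 0, "y": 0, "z": 0.035, "yaw": 0}, {"grip": 0, "x": 0, "y": 0, "z": 0.03, "yaw": 0}, {"grip": 0, "x": 0, "y": 0, "z": 0.02, "yaw": 0}, {"grip": 0, "x": 0, "y": 0, "z": 0.01, "yaw": 0}, {"grip": 0, "x": 0, "y": 0, "z": 0, "yaw": 0}, {"grip": 0, "x": 0, "y": 0, "z": 0, "yaw": 0}]'

```text
time: 8.68
eef_pos: [0.6072, 0.0175, 0.1519]
tcp_rot: [-0.0, 0.74, 0.673, 0.0]
ft_force: [0.2, 0.3, -1.8]
gripper_width: 0.0118
gripper_force: 30.0
```

Run:
```python
from geo import *
import cv2
from crop import crop
np.set_printoptions(precision=3,suppress=True)
s=arm.get_image("scene");t=arm.get_image("top")
A=np.zeros((600,800,3),np.uint8)
c=crop(s,225,140,100,110,4);A[:440,:400]=c
c=crop(t,200,155,99,110,4);A[:440,401:797]=c
cv2.imwrite("pics/D.png",A);st=arm.get_state();print(st["eef_pos"],st["ft_force"])
```

```text
[0.608 0.017 0.153] [ 0.364  0.257 -1.418]
```

View pics/D.png

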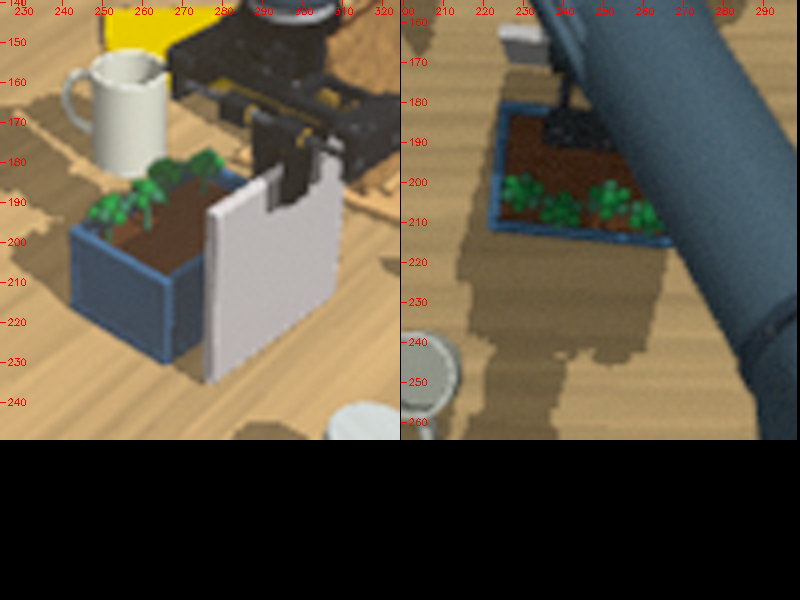

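The board hangs upright in front of the pot's +x wall, parallel to it and with its foot just above the ledge (scene (276,235)). I'll lower it to contact.

>>> move_arm --deltas '[{"grip": 0, "x": 0, "y": 0, "z": 0.005, "yaw": 0}, {"grip": 0, "x": 0, "y": 0, "z": 0.004, "yaw": 0}, {"grip": 0, "x": 0, "y": 0, "z": 0.004, "yaw": 0}, {"grip": 0, "x": 0, "y": 0, "z": 0.003, "yaw": 0}, {"grip": 0, "x": 0, "y": 0, "z": 0, "yaw": 0}]'

```text
time: 9.2
eef_pos: [0.6117, 0.017, 0.1407]
tcp_rot: [0.003, 0.741, 0.672, 0.003]
ft_force: [-3.3, -1.9, 26.4]
gripper_width: 0.0118
gripper_force: 30.0
```

>>> move_arm --deltas '[{"grip": 0, "x": 0, "y": 0, "z": -0.003, "yaw": 0}, {"grip": 0, "x": 0, "y": 0, "z": 0, "yaw": 0}]'

```text
time: 9.37
eef_pos: [0.6092, 0.0168, 0.1408]
tcp_rot: [0.001, 0.74, 0.672, 0.002]
ft_force: [-0.8, -0.1, 11.8]
gripper_width: 0.0116
gripper_force: 29.9
```

>>> move_arm --deltas '[{"grip": 0.28, "x": 0, "y": 0, "z": 0, "yaw": 0}, {"grip": 0.28, "x": 0, "y": 0, "z": 0, "yaw": 0}, {"grip": 0.28, "x": 0, "y": -0.003, "z": 0, "yaw": 0}, {"grip": 0.28, "x": 0, "y": -0.004, "z": 0, "yaw": 0}, {"grip": 0.28, "x": 0, "y": -0.004, "z": 0, "yaw": 0}, {"grip": 0.28, "x": 0, "y": -0.004, "z": 0, "yaw": 0}, {"grip": 0.28, "x": 0, "y": -0.004, "z": 0, "yaw": 0}, {"grip": 0.28, "x": 0, "y": -0.004, "z": 0, "yaw": 0}, {"grip": 0.28, "x": 0, "y": -0.004, "z": 0, "yaw": 0}, {"grip": 0.28, "x": 0, "y": -0.004, "z": 0, "yaw": 0}]'

```text
time: 10.2
eef_pos: [0.5761, 0.0194, 0.1387]
tcp_rot: [-0.0, 0.74, 0.672, -0.0]
ft_force: [-0.4, -0.2, -0.4]
gripper_width: 0.0245
gripper_force: 0.1
```

>>> move_arm --deltas '[{"grip": 0.28, "x": 0, "y": -0.004, "z": 0, "yaw": 0}, {"grip": 0.28, "x": 0, "y": -0.004, "z": 0, "yaw": 0}, {"grip": 0.28, "x": 0, "y": -0.004, "z": 0, "yaw": 0}, {"grip": 0.28, "x": 0, "y": -0.004, "z": 0, "yaw": 0}, {"grip": 0.28, "x": 0, "y": -0.004, "z": 0, "yaw": 0}, {"grip": 0.28, "x": 0, "y": -0.004, "z": 0, "yaw": 0}, {"grip": 0.28, "x": 0, "y": -0.004, "z": 0, "yaw": 0}, {"grip": 0.28, "x": 0, "y": -0.004, "z": 0, "yaw": 0}, {"grip": 0.28, "x": 0, "y": -0.001, "z": 0, "yaw": 0}, {"grip": 0.28, "x": 0, "y": 0, "z": 0, "yaw": 0}]'

```text
time: 11.03
eef_pos: [0.5436, 0.0226, 0.1388]
tcp_rot: [0.0, 0.74, 0.672, -0.0]
ft_force: [-0.0, 0.3, 0.1]
gripper_width: 0.0245
gripper_force: 0.0
```

Run:
```python
from geo import *
import cv2
from crop import crop
np.set_printoptions(precision=3,suppress=True)
s=arm.get_image("scene");w=arm.get_image("wrist");np.save("s2.npy",s)
A=np.zeros((600,800,3),np.uint8)
c=crop(s,225,140,100,110,4.5);A[:495,:450]=c
c=crop(w,160,60,200,240,1.74,20);A[:c.shape[0],451:799]=c[:,:348]
cv2.imwrite("pics/E.png",A);st=arm.get_state();print(st["eef_pos"],st["ft_force"])
```

```text
[0.544 0.022 0.139] [ 0.052 -0.168  0.165]
```

View pics/E.png

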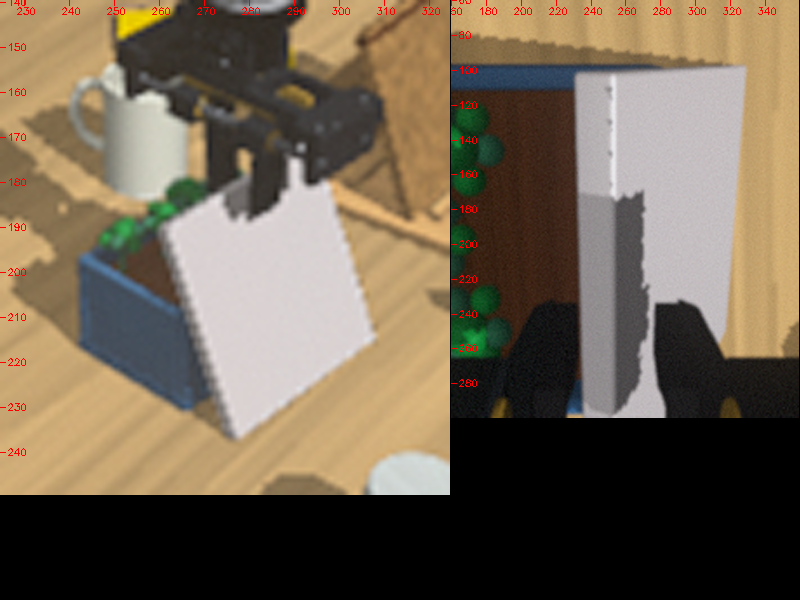

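The board leans at rest against the middle of the pot's wall. Its foot corners are at scene (276.5,236.8) and (307.8,214.4), its top corner is at (260,189.7), and the fingers carry no force. I'll lift straight off and compute the foot line.

>>> move_arm --deltas '[{"grip": 0.28, "x": 0, "y": 0, "z": -0.01, "yaw": 0}, {"grip": 0.28, "x": 0, "y": 0, "z": -0.015, "yaw": 0}, {"grip": 0.28, "x": 0, "y": 0, "z": -0.03, "yaw": 0}, {"grip": 0.28, "x": 0, "y": 0, "z": -0.035, "yaw": 0}, {"grip": 0.28, "x": 0, "y": 0, "z": -0.035, "yaw": 0}, {"grip": 0.28, "x": 0, "y": 0, "z": -0.035, "yaw": 0}, {"grip": 0.28, "x": 0, "y": 0, "z": 0, "yaw": 0}]'

```text
time: 11.72
eef_pos: [0.5473, 0.0239, 0.3062]
tcp_rot: [0.004, 0.74, 0.672, 0.004]
ft_force: [0.7, 0.2, -0.1]
gripper_width: 0.0247
gripper_force: 0.0
```

Run:
```python
from geo import *
np.set_printoptions(precision=4,suppress=True)
a=onz("scene",(276.5,236.8),.004);b=onz("scene",(307.8,214.4),.004);c=onz("scene",(260,189.7),.150)
n=np.array([.995,-.096]);l=np.array([.096,.995]);P=np.array([.5617,.0206])
for q in(a,b,c):print(q,"from wall",(q[:2]-P)@n,"lateral",(q[:2]-P)@l)
print(np.degrees(np.arctan2(-(b-a)[0],(b-a)[1])))
st=arm.get_state();print(st["time"],st["eef_pos"])
```

```text
[ 0.6003 -0.06    0.004 ] from wall 0.04616462006138805 lateral -0.07651330686516902
[0.6176 0.1002 0.004 ] from wall 0.04795521127559088 lateral 0.08458292490421918
[ 0.5259 -0.0507  0.15  ] from wall -0.028770263530665544 lateral -0.07438227573027706
-6.14779566677458
11.7167 [0.5473 0.0239 0.3062]
```

>>> move_arm --deltas '[{"grip": 0.28, "x": 0, "y": 0, "z": -0.01, "yaw": 0.1223}, {"grip": 0.6, "x": 0, "y": 0, "z": -0.01, "yaw": 0.1223}, {"grip": 0.6, "x": 0, "y": 0, "z": -0.01, "yaw": 0.1223}, {"grip": 0.6, "x": 0, "y": 0, "z": 0, "yaw": 0.1223}, {"grip": 0.6, "x": 0, "y": 0, "z": 0, "yaw": 0.1223}, {"grip": 0.6, "x": 0, "y": 0, "z": 0, "yaw": 0.1223}, {"grip": 0.6, "x": 0, "y": 0, "z": 0, "yaw": 0.1223}, {"grip": 0.6, "x": 0, "y": 0, "z": 0, "yaw": 0.1223}, {"grip": 0.6, "x": 0, "y": 0, "z": 0, "yaw": 0.1223}, {"grip": 0.6, "x": 0, "y": 0, "z": 0, "yaw": 0.1223}, {"grip": 0.6, "x": 0, "y": 0, "z": 0, "yaw": 0.1223}]'

```text
time: 12.63
eef_pos: [0.5439, 0.0228, 0.3293]
tcp_rot: [-0.0, 0.998, 0.062, 0.0]
ft_force: [-0.8, 0.3, 0.0]
gripper_width: 0.0524
gripper_force: 0.0
```

>>> move_arm --deltas '[{"grip": 0.6, "x": -0.0023, "y": 0.0285, "z": 0, "yaw": 0}, {"grip": 0.6, "x": -0.0023, "y": 0.0285, "z": 0, "yaw": 0}, {"grip": 0.6, "x": -0.0023, "y": 0.0285, "z": 0, "yaw": 0}, {"grip": 0.6, "x": -0.0023, "y": 0.0285, "z": 0, "yaw": 0}, {"grip": 0.6, "x": -0.0023, "y": 0.0285, "z": 0, "yaw": 0}, {"grip": 0.6, "x": -0.0023, "y": 0.0285, "z": 0, "yaw": 0}, {"grip": 0.6, "x": -0.0023, "y": 0.0285, "z": 0, "yaw": 0}, {"grip": 0.6, "x": -0.0023, "y": 0.0285, "z": 0, "yaw": 0}, {"grip": 0.6, "x": -0.0023, "y": 0.0285, "z": 0, "yaw": 0}, {"grip": 0.6, "x": -0.0023, "y": 0.0285, "z": 0, "yaw": 0}, {"grip": 0.6, "x": -0.0023, "y": 0.0285, "z": 0, "yaw": 0}, {"grip": 0.6, "x": 0, "y": 0, "z": 0, "yaw": 0}]'

```text
time: 13.63
eef_pos: [0.5576, -0.2989, 0.3285]
tcp_rot: [0.002, 0.998, 0.06, -0.0]
ft_force: [-0.7, -1.1, 0.2]
gripper_width: 0.053
gripper_force: 0.0
```

Run:
```python
from geo import *
import cv2
from crop import crop
np.set_printoptions(precision=3,suppress=True)
st=arm.get_state();m=arm.camera_model("wrist");w=arm.get_image("wrist");s=arm.get_image("scene");t=arm.get_image("top");np.save("t3.npy",t)
np.save("w3.npy",w);np.save("w3m.npy",m,allow_pickle=True)
print(st["eef_pos"],st["joint_positions"])
print([proj(m,X) for X in[(.576,-.347,.198),(.5394,-.352,.122)]])
A=np.zeros((600,800,3),np.uint8)
c=crop(w,100,0,300,300,2,20);A[:,:600]=c
c=crop(s,230,150,90,100,2.2);A[:220,601:799]=c
cv2.imwrite("pics/F.png",A)
```

```text
[ 0.558 -0.299  0.329] [ 0.687  0.46  -0.386  1.465  0.18   1.25  -1.169]
[array([304.218, 168.566]), array([293.04 , 181.999])]
```

View pics/F.png

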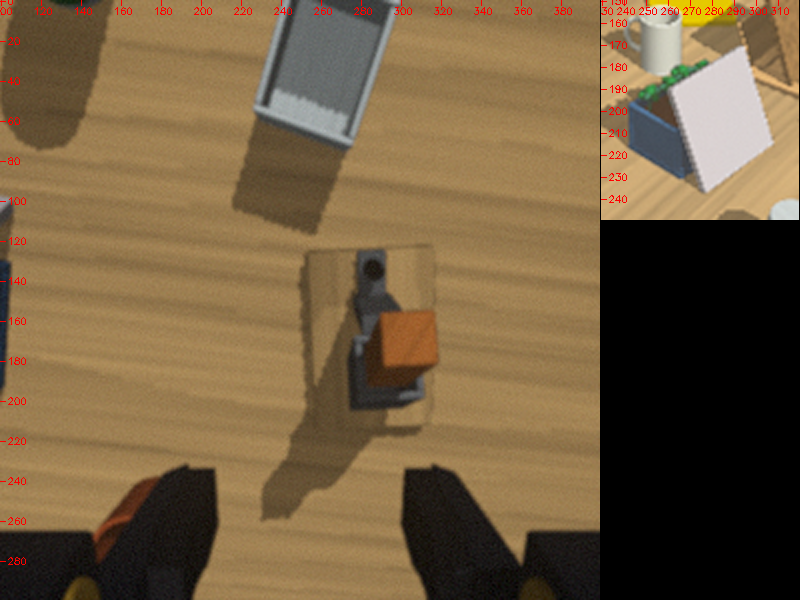

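The leaning board stays put. The wrist view shows the dibber's end face centred at (303.6,168.2), against a prediction of (304.2,168.6), so its position (0.576,-0.347,0.198) is confirmed. The holder is yawed about 10°, so I'll turn the tool about 3° to match and then grip.

>>> move_arm --deltas '[{"grip": 0.6, "x": 0, "y": 0, "z": 0, "yaw": -0.055}, {"grip": 0.6, "x": -0.0015, "y": 0.0252, "z": 0, "yaw": 0}, {"grip": 0.6, "x": -0.0015, "y": 0.0252, "z": 0, "yaw": 0}, {"grip": 0.6, "x": 0, "y": 0, "z": 0.03, "yaw": 0}, {"grip": 0.6, "x": 0, "y": 0, "z": 0.03, "yaw": 0}, {"grip": 0.6, "x": 0, "y": 0, "z": 0.03, "yaw": 0}, {"grip": 0.6, "x": 0, "y": 0, "z": 0.03, "yaw": 0}, {"grip": 0.6, "x": 0, "y": 0, "z": 0.03, "yaw": 0}, {"grip": 0.6, "x": 0, "y": 0, "z": 0.025, "yaw": 0}, {"grip": 0.6, "x": 0, "y": 0, "z": 0, "yaw": 0}]'

```text
time: 14.62
eef_pos: [0.5629, -0.338, 0.1487]
tcp_rot: [-0.003, 0.996, 0.093, -0.003]
ft_force: [-0.4, 1.3, -0.2]
gripper_width: 0.0529
gripper_force: 0.0
```

>>> move_arm --deltas '[{"grip": 0.4, "x": 0, "y": 0, "z": 0, "yaw": 0}, {"grip": 0.3, "x": 0, "y": 0, "z": 0, "yaw": 0}, {"grip": 0.2, "x": 0, "y": 0, "z": 0, "yaw": 0}, {"grip": 0, "x": 0, "y": 0, "z": 0, "yaw": 0}, {"grip": 0, "x": 0, "y": 0, "z": 0, "yaw": 0}]'

```text
time: 15.03
eef_pos: [0.5671, -0.3442, 0.1562]
tcp_rot: [0.003, 0.996, 0.092, 0.002]
ft_force: [3.0, -3.5, 0.5]
gripper_width: 0.0277
gripper_force: 29.8
```

>>> move_arm --deltas '[{"grip": 0, "x": 0.0042, "y": 0, "z": -0.0091, "yaw": 0}, {"grip": 0, "x": 0.0042, "y": 0, "z": -0.0091, "yaw": 0}, {"grip": 0, "x": 0.0042, "y": 0, "z": -0.0091, "yaw": 0}, {"grip": 0, "x": 0.0042, "y": 0, "z": -0.0091, "yaw": 0}]'

```text
time: 15.37
eef_pos: [0.5824, -0.3382, 0.1914]
tcp_rot: [-0.0, 0.996, 0.092, 0.0]
ft_force: [0.5, 0.1, -1.9]
gripper_width: 0.0276
gripper_force: 29.9
```

>>> move_arm --deltas '[{"grip": 0, "x": 0.0042, "y": 0, "z": -0.0091, "yaw": 0}, {"grip": 0, "x": 0.0042, "y": 0, "z": -0.0091, "yaw": 0}, {"grip": 0, "x": 0.0042, "y": 0, "z": -0.0091, "yaw": 0}, {"grip": 0, "x": 0.0042, "y": 0, "z": -0.0091, "yaw": 0}, {"grip": 0, "x": 0.0042, "y": 0, "z": -0.0091, "yaw": 0}, {"grip": 0, "x": 0.0042, "y": 0, "z": -0.0091, "yaw": 0}, {"grip": 0, "x": 0.0042, "y": 0, "z": -0.0091, "yaw": 0}, {"grip": 0, "x": 0.002, "y": 0, "z": -0.02, "yaw": 0}, {"grip": 0, "x": 0, "y": 0, "z": -0.03, "yaw": 0}, {"grip": 0, "x": 0, "y": 0, "z": -0.03, "yaw": 0}, {"grip": 0, "x": 0, "y": 0, "z": 0, "yaw": 0}]'

```text
time: 16.28
eef_pos: [0.6156, -0.3336, 0.3414]
tcp_rot: [0.002, 0.996, 0.092, 0.005]
ft_force: [1.1, -1.1, 0.5]
gripper_width: 0.0278
gripper_force: 29.9
```

>>> move_arm --deltas '[{"grip": 0, "x": 0, "y": 0, "z": 0, "yaw": -0.117}, {"grip": 0, "x": 0, "y": 0, "z": 0, "yaw": -0.117}, {"grip": 0, "x": 0, "y": 0, "z": 0, "yaw": -0.117}, {"grip": 0, "x": 0, "y": 0, "z": 0, "yaw": -0.117}, {"grip": 0, "x": 0, "y": 0, "z": 0, "yaw": -0.117}, {"grip": 0, "x": 0, "y": 0, "z": 0, "yaw": -0.117}, {"grip": 0, "x": 0, "y": 0, "z": 0, "yaw": -0.117}, {"grip": 0, "x": 0, "y": 0, "z": 0, "yaw": -0.117}, {"grip": 0, "x": 0, "y": 0, "z": 0, "yaw": -0.117}, {"grip": 0, "x": 0, "y": 0, "z": 0, "yaw": -0.117}, {"grip": 0, "x": 0, "y": 0, "z": 0, "yaw": -0.117}, {"grip": 0, "x": 0, "y": 0, "z": 0, "yaw": 0}]'

```text
time: 17.28
eef_pos: [0.6127, -0.333, 0.3336]
tcp_rot: [-0.0, 0.74, 0.672, -0.0]
ft_force: [0.4, 0.4, -0.5]
gripper_width: 0.0279
gripper_force: 29.9
```

>>> move_arm --deltas '[{"grip": 0, "x": 0.028, "y": 0.0041, "z": 0, "yaw": 0}, {"grip": 0, "x": 0.028, "y": 0.0041, "z": 0, "yaw": 0}, {"grip": 0, "x": 0.028, "y": 0.0041, "z": 0, "yaw": 0}, {"grip": 0, "x": 0.028, "y": 0.0041, "z": 0, "yaw": 0}, {"grip": 0, "x": 0.028, "y": 0.0041, "z": 0, "yaw": 0}, {"grip": 0, "x": 0.028, "y": 0.0041, "z": 0, "yaw": 0}, {"grip": 0, "x": 0.028, "y": 0.0041, "z": 0, "yaw": 0}, {"grip": 0, "x": 0.028, "y": 0.0041, "z": 0, "yaw": 0}, {"grip": 0, "x": 0.028, "y": 0.0041, "z": 0, "yaw": 0}, {"grip": 0, "x": 0.028, "y": 0.0041, "z": 0, "yaw": 0}, {"grip": 0, "x": 0, "y": 0, "z": 0, "yaw": 0}, {"grip": 0, "x": 0, "y": 0, "z": 0, "yaw": 0}]'

```text
time: 18.28
eef_pos: [0.6815, -0.0556, 0.3339]
tcp_rot: [-0.0, 0.741, 0.671, 0.0]
ft_force: [-0.1, -0.7, 0.1]
gripper_width: 0.0277
gripper_force: 29.9
```

>>> move_arm --deltas '[{"grip": 0, "x": 0, "y": 0, "z": 0.03, "yaw": 0}, {"grip": 0, "x": 0, "y": 0, "z": 0.035, "yaw": 0}, {"grip": 0, "x": 0, "y": 0, "z": 0.035, "yaw": 0}, {"grip": 0, "x": 0, "y": 0, "z": 0.035, "yaw": 0}, {"grip": 0, "x": 0, "y": 0, "z": 0.035, "yaw": 0}, {"grip": 0, "x": 0, "y": 0, "z": 0.025, "yaw": 0}, {"grip": 0, "x": 0, "y": 0, "z": 0.01, "yaw": 0}, {"grip": 0, "x": 0, "y": 0, "z": 0, "yaw": 0}]'

```text
time: 18.95
eef_pos: [0.6797, -0.0601, 0.1261]
tcp_rot: [-0.001, 0.742, 0.67, -0.002]
ft_force: [-1.1, -0.0, -1.8]
gripper_width: 0.0274
gripper_force: 29.9
```

>>> move_arm --deltas '[{"grip": 0, "x": 0, "y": 0, "z": 0.006, "yaw": 0}, {"grip": 0, "x": 0, "y": 0, "z": 0.005, "yaw": 0}, {"grip": 0, "x": 0, "y": 0, "z": 0, "yaw": 0}]'

```text
time: 19.2
eef_pos: [0.6841, -0.0573, 0.1211]
tcp_rot: [0.002, 0.741, 0.671, 0.003]
ft_force: [1.0, 1.4, 5.1]
gripper_width: 0.0277
gripper_force: 30.0
```

Contact at 5 N as expected, so I'll follow the arc to lay it down.

>>> move_arm --deltas '[{"grip": 0, "x": 0.008, "y": 0, "z": 0.0044, "yaw": 0}, {"grip": 0, "x": 0.008, "y": 0, "z": 0.0044, "yaw": 0}, {"grip": 0, "x": 0.0075, "y": 0, "z": 0.0053, "yaw": 0}, {"grip": 0, "x": 0.0075, "y": 0, "z": 0.0053, "yaw": 0}, {"grip": 0, "x": 0.0068, "y": 0, "z": 0.0062, "yaw": 0}, {"grip": 0, "x": 0.0068, "y": 0, "z": 0.0062, "yaw": 0}]'

```text
time: 19.7
eef_pos: [0.6883, -0.0131, 0.0887]
tcp_rot: [0.002, 0.742, 0.671, 0.002]
ft_force: [-0.1, 0.2, 3.8]
gripper_width: 0.0277
gripper_force: 30.0
```

>>> move_arm --deltas '[{"grip": 0, "x": 0.006, "y": 0, "z": 0.007, "yaw": 0}, {"grip": 0, "x": 0.006, "y": 0, "z": 0.007, "yaw": 0}, {"grip": 0, "x": 0.005, "y": 0, "z": 0.0077, "yaw": 0}, {"grip": 0, "x": 0.005, "y": 0, "z": 0.0077, "yaw": 0}, {"grip": 0, "x": 0.0041, "y": 0, "z": 0.0082, "yaw": 0}, {"grip": 0, "x": 0.0041, "y": 0, "z": 0.0082, "yaw": 0}, {"grip": 0, "x": 0, "y": 0, "z": 0, "yaw": 0}]'

```text
time: 20.28
eef_pos: [0.687, 0.0165, 0.0374]
tcp_rot: [-0.001, 0.741, 0.671, -0.002]
ft_force: [0.2, 0.9, -0.3]
gripper_width: 0.0278
gripper_force: 30.0
```

>>> move_arm --deltas '[{"grip": 0, "x": 0.003, "y": 0, "z": 0.008, "yaw": 0}, {"grip": 0, "x": 0.003, "y": 0, "z": 0.008, "yaw": 0}, {"grip": 0, "x": 0.001, "y": 0, "z": 0.006, "yaw": 0}, {"grip": 0, "x": 0, "y": 0, "z": 0, "yaw": 0}]'

```text
time: 20.62
eef_pos: [0.6885, 0.023, 0.0164]
tcp_rot: [-0.001, 0.741, 0.671, -0.001]
ft_force: [0.2, -1.1, 0.2]
gripper_width: 0.0277
gripper_force: 30.0
```

```bash
cat > dib.py <<'E'
from geo import *
import cv2
def seg(m,im,z,box=(.60,.76,-.2,.14)):
    "orange handle pixels -> world contour at height z"
    h=cv2.cvtColor(im,cv2.COLOR_RGB2HSV);k=cv2.inRange(h,(4,150,90),(14,255,255))
    n,l,st,ce=cv2.connectedComponentsWithStats(k)
    for i in range(1,n):
        if st[i,4]<15: continue
        w=onz(m,ce[i],z)
        if box[0]<w[0]<box[1] and box[2]<w[1]<box[3]:
            p=np.argwhere(l==i)[:,::-1].astype(np.float32);r=cv2.minAreaRect(p)
            b=np.array([onz(m,q,z)[:2] for q in cv2.boxPoints(r)]);print(st[i,4],"c",w[:2],"box",b.tolist())
E
python3 - <<'E'
from dib import *
np.set_printoptions(precision=3,suppress=True)
print(arm.get_state()["ft_force"],arm.get_state()["eef_pos"])
F=np.load("w3.npy");print(cv2.cvtColor(F[165:170,300:303],cv2.COLOR_RGB2HSV)[0])
for n in("scene","top"):print(n);seg(n,arm.get_image(n),.028)
E
```

```text
[ 0.194 -1.114  0.236] [0.688 0.023 0.016]
[[ 13 187 151]
 [ 14 181 159]
 [ 13 178 158]]
scene
158 c [ 0.684 -0.015] box [[0.6664737456589376, -0.03855968296796697], [0.6649822064475547, 0.03451652148315876], [0.7033943526478144, 0.017283546917039483], [0.7034314918642306, -0.053498249301183076]]
top
```

>>> move_arm --deltas '[{"grip": 0, "x": 0, "y": 0, "z": 0.005, "yaw": 0}, {"grip": 0, "x": 0, "y": 0, "z": 0.004, "yaw": 0}, {"grip": 0, "x": 0, "y": 0, "z": 0, "yaw": 0}]'

```text
time: 20.97
eef_pos: [0.6893, 0.0233, 0.0086]
tcp_rot: [-0.0, 0.741, 0.671, -0.0]
ft_force: [0.3, 0.6, 0.9]
gripper_width: 0.0276
gripper_force: 30.0
```

>>> move_arm --deltas '[{"grip": 0, "x": 0, "y": 0, "z": 0.003, "yaw": 0}, {"grip": 0, "x": 0, "y": 0, "z": 0, "yaw": 0}, {"grip": 0.35, "x": 0, "y": 0, "z": 0, "yaw": 0}, {"grip": 0.45, "x": 0, "y": 0, "z": 0, "yaw": 0}, {"grip": 0.55, "x": 0, "y": 0, "z": 0, "yaw": 0}, {"grip": 0.6, "x": 0, "y": 0, "z": -0.03, "yaw": 0}, {"grip": 0.6, "x": 0, "y": 0, "z": -0.035, "yaw": 0}, {"grip": 0.6, "x": -0.02, "y": 0, "z": -0.035, "yaw": 0}, {"grip": 0.6, "x": -0.02, "y": 0, "z": -0.035, "yaw": 0}, {"grip": 0.6, "x": -0.02, "y": 0, "z": -0.035, "yaw": 0}, {"grip": 0.6, "x": -0.02, "y": 0, "z": -0.035, "yaw": 0}, {"grip": 0.6, "x": -0.02, "y": 0, "z": 0, "yaw": 0}, {"grip": 0.6, "x": 0, "y": 0, "z": 0, "yaw": 0}, {"grip": 0.6, "x": 0, "y": 0, "z": 0, "yaw": 0}]'

```text
time: 22.13
eef_pos: [0.6792, -0.0779, 0.2109]
tcp_rot: [0.0, 0.742, 0.67, -0.0]
ft_force: [0.3, 0.7, -0.2]
gripper_width: 0.0529
gripper_force: 0.0
```

Run:
```python
from dib import *
np.set_printoptions(precision=3,suppress=True)
print(arm.get_state()["time"],arm.get_state()["eef_pos"])
for n in("scene","top","wrist"):
    m=arm.camera_model(n);im=arm.get_image(n);np.save("g_%s.npy"%n,im);print(n);seg(m,im,.022)
    if n=="wrist":np.save("g_m.npy",m,allow_pickle=True)
```

```text
22.1333 [ 0.679 -0.078  0.211]
scene
234 c [0.691 0.005] box [[0.6681273862092867, -0.03721346597386588], [0.6780409313435705, 0.06841448061842614], [0.7166188107316767, 0.044364217985392806], [0.7051027001732981, -0.05742406625980401]]
top
159 c [0.686 0.002] box [[0.677703642259361, 0.05081568287362668], [0.7035528375278751, 0.048102679606016496], [0.6936859437450454, -0.04507490858615073], [0.6678247978400037, -0.04225821468930991]]
wrist
2332 c [0.687 0.007] box [[0.6781680452483683, 0.05479401060453727], [0.704116564759656, 0.05224654193194598], [0.6958671341986923, -0.04747071167821268], [0.6671551361385888, -0.04466676751074483]]
```

>>> move_arm --deltas '[{"grip": 0.6, "x": 0.026, "y": -0.0003, "z": 0, "yaw": 0}, {"grip": 0.6, "x": 0.026, "y": -0.0003, "z": 0.02, "yaw": 0}, {"grip": 0.6, "x": 0.025, "y": -0.0003, "z": 0.035, "yaw": 0}, {"grip": 0.6, "x": 0, "y": 0, "z": 0.035, "yaw": 0}, {"grip": 0.6, "x": 0, "y": 0, "z": 0.035, "yaw": 0}, {"grip": 0.6, "x": 0, "y": 0, "z": 0.035, "yaw": 0}, {"grip": 0.6, "x": 0, "y": 0, "z": 0.025, "yaw": 0}, {"grip": 0.6, "x": 0, "y": 0, "z": 0.013, "yaw": 0}, {"grip": 0.6, "x": 0, "y": 0, "z": 0.005, "yaw": 0}, {"grip": 0.6, "x": 0, "y": 0, "z": 0, "yaw": 0}]'

```text
time: 23.12
eef_pos: [0.6857, 0.0006, 0.0084]
tcp_rot: [-0.001, 0.741, 0.671, -0.0]
ft_force: [-0.5, 0.7, 0.9]
gripper_width: 0.0528
gripper_force: 0.0
```

>>> move_arm --deltas '[{"grip": 0.4, "x": 0, "y": 0, "z": 0, "yaw": 0}, {"grip": 0.2, "x": 0, "y": 0, "z": 0, "yaw": 0}, {"grip": 0, "x": 0, "y": 0, "z": 0, "yaw": 0}, {"grip": 0, "x": 0, "y": 0, "z": 0, "yaw": 0}, {"grip": 0, "x": 0, "y": 0, "z": -0.008, "yaw": 0}, {"grip": 0, "x": 0.01, "y": 0, "z": -0.004, "yaw": 0}, {"grip": 0, "x": 0.012, "y": 0, "z": 0, "yaw": 0}, {"grip": 0, "x": 0.014, "y": 0, "z": 0, "yaw": 0}, {"grip": 0, "x": 0.012, "y": 0, "z": 0, "yaw": 0}, {"grip": 0, "x": 0, "y": 0, "z": 0.006, "yaw": 0}, {"grip": 0, "x": 0, "y": 0, "z": 0.005, "yaw": 0}, {"grip": 0, "x": 0, "y": 0, "z": 0, "yaw": 0}]'

```text
time: 24.12
eef_pos: [0.691, 0.0486, 0.0099]
tcp_rot: [-0.0, 0.741, 0.671, 0.0]
ft_force: [0.2, 1.4, 2.7]
gripper_width: 0.0279
gripper_force: 30.0
```

>>> move_arm --deltas '[{"grip": 0.35, "x": 0, "y": 0, "z": 0, "yaw": 0}, {"grip": 0.45, "x": 0, "y": 0, "z": 0, "yaw": 0}, {"grip": 0.55, "x": 0, "y": 0, "z": 0, "yaw": 0}, {"grip": 0.6, "x": 0, "y": 0, "z": -0.03, "yaw": 0}, {"grip": 0.6, "x": -0.01, "y": 0, "z": -0.035, "yaw": 0}, {"grip": 0.6, "x": -0.02, "y": 0, "z": -0.035, "yaw": 0}, {"grip": 0.6, "x": -0.03, "y": 0, "z": -0.035, "yaw": 0}, {"grip": 0.6, "x": -0.03, "y": 0, "z": -0.035, "yaw": 0}, {"grip": 0.6, "x": -0.03, "y": 0, "z": -0.035, "yaw": 0}, {"grip": 0.6, "x": 0, "y": 0, "z": 0, "yaw": 0}, {"grip": 0.6, "x": 0, "y": 0, "z": 0, "yaw": 0}]'

```text
time: 25.03
eef_pos: [0.6809, -0.0667, 0.2069]
tcp_rot: [0.002, 0.743, 0.669, 0.001]
ft_force: [-0.6, 0.1, -1.7]
gripper_width: 0.0526
gripper_force: 0.0
```

Run:
```python
from dib import *
np.set_printoptions(precision=3,suppress=True)
st=arm.get_state();print(st["time"],st["eef_pos"],st["joint_positions"])
for n in("top","wrist"):
    m=arm.camera_model(n);im=arm.get_image(n);np.save("h_%s.npy"%n,im);print(n);seg(m,im,.022)
    if n=="wrist":
        np.save("h_m.npy",m,allow_pickle=True)
        for X in[(.6003,-.06,.004),(.6176,.1002,.004)]:print("foot corner px",proj(m,X))
        from crop import crop
        cv2.imwrite("pics/G.png",crop(im,100,0,320,300,2,20))
```

```text
25.0333 [ 0.681 -0.067  0.207] [ 0.428  0.711 -0.637  1.44   0.445  1.133 -0.385]
top
154 c [0.69  0.052] box [[0.6812462996715319, 0.10038314922426345], [0.7070258801296593, 0.09801469245385494], [0.6982139175528814, 0.0049520146430536045], [0.6724201644916308, 0.007423188864785119]]
wrist
2727 c [0.691 0.057] box [[0.6817568222978933, 0.10432318129089654], [0.7091386716617832, 0.1015615999425806], [0.7005697228639227, 0.0016827878264398], [0.6700797733036539, 0.004765452908927086]]
foot corner px [190.571 167.532]
foot corner px [180.748  18.675]
```

View pics/G.png

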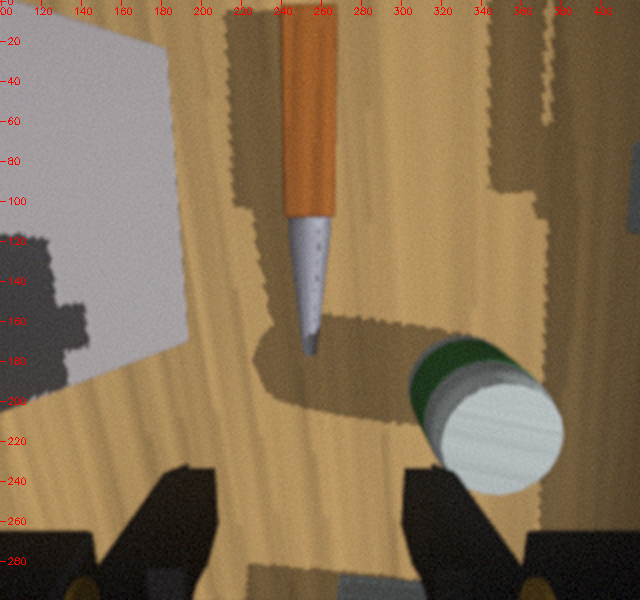

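The picture shows the board's foot corners at wrist pixels (193.5,170) and (183,23). The dibber lies flat and parallel to the foot, with its tip at (254.5,177.5) and its handle shoulder at row 108. Now I'll work out the push.

Run:
```python
from geo import *
np.set_printoptions(precision=4,suppress=True)
m=np.load("h_m.npy",allow_pickle=True).item()
a=onz(m,(193.5,170),.005)[:2];b=onz(m,(183,23),.005)[:2];u=(b-a)/np.linalg.norm(b-a);n=np.array([u[1],-u[0]])
print("foot",a,b,np.linalg.norm(b-a),"centre",(a+b)/2,"heading",np.degrees(np.arctan2(n[1],n[0])))
c=(a+b)/2
tip=onz(m,(254.5,177.5),.012)[:2];sh=onz(m,(255,107.5),.02)[:2]
shl=onz(m,(243.3,107.5),.026)[:2]
for k,q in[("tip",tip),("shoulder",sh),("left shoulder top edge",shl)]:print(k,q,"n",(q-c)@n,"lat",(q-c)@u)
for lat,d in[(35,75),(35,60)]:pass
print("u",u,"n",n)
```

```text
foot [ 0.6036 -0.0632] [0.6194 0.0958] 0.15978474719721839 centre [0.6115 0.0163] heading -5.6845158009117
tip [ 0.6776 -0.0784] n 0.07517778886948183 lat -0.08761889115346808
shoulder [0.6865 0.0035] n 0.07583434526685659 lat -0.005242732811876366
left shoulder top edge [0.6739 0.0051] n 0.06317544720395396 lat -0.004948841825498097
u [0.0991 0.9951] n [ 0.9951 -0.0991]
```

>>> move_arm --deltas '[{"grip": 0.65, "x": 0.0241, "y": 0.0165, "z": 0, "yaw": -0.005}, {"grip": 0.65, "x": 0.0241, "y": 0.0165, "z": 0, "yaw": 0}, {"grip": 0.65, "x": 0.0241, "y": 0.0165, "z": 0, "yaw": 0}, {"grip": 0.65, "x": 0.0241, "y": 0.0165, "z": 0, "yaw": 0}, {"grip": 0.65, "x": 0, "y": 0, "z": 0.02, "yaw": 0}, {"grip": 0.65, "x": 0, "y": 0, "z": 0.03, "yaw": 0}, {"grip": 0.65, "x": 0, "y": 0, "z": 0.03, "yaw": 0}, {"grip": 0.65, "x": 0, "y": 0, "z": 0, "yaw": 0}, {"grip": 0.65, "x": 0, "y": 0, "z": 0, "yaw": 0}]'

```text
time: 25.88
eef_pos: [0.7527, 0.0276, 0.1221]
tcp_rot: [-0.002, 0.739, 0.674, -0.002]
ft_force: [0.2, 1.0, 1.2]
gripper_width: 0.0572
gripper_force: 0.0
```

>>> move_arm --deltas '[{"grip": 0.65, "x": -0.003, "y": 0.004, "z": 0, "yaw": 0}, {"grip": 0.65, "x": 0, "y": 0, "z": 0.03, "yaw": 0}, {"grip": 0.65, "x": 0, "y": 0, "z": 0.03, "yaw": 0}, {"grip": 0.65, "x": 0, "y": 0, "z": 0.03, "yaw": 0}, {"grip": 0.65, "x": 0, "y": 0, "z": 0.02, "yaw": 0}, {"grip": 0.65, "x": 0, "y": 0, "z": 0, "yaw": 0}, {"grip": 0.65, "x": 0, "y": 0, "z": 0, "yaw": 0}]'

```text
time: 26.47
eef_pos: [0.7594, 0.0229, 0.0164]
tcp_rot: [0.0, 0.74, 0.673, 0.0]
ft_force: [-0.0, 0.4, -0.1]
gripper_width: 0.0568
gripper_force: 0.0
```

Run:
```python
from geo import *
s=arm.get_state();c=np.array([.6115,.0163]);n=np.array([.9951,-.0991]);u=np.array([.0991,.9951])
p=s["eef_pos"];print(p,(p[:2]-c)@n,(p[:2]-c)@u,s["tcp_rot"],s["ft_force"])
```

```text
[0.75940956 0.02285657 0.01643035] 0.14653504665003478 0.02118227850355297 [1.48519099e-04 7.39871024e-01 6.72748554e-01 4.78520448e-04] [-0.01358399  0.42176459 -0.11713382]
```

>>> move_arm --deltas '[{"grip": 0.65, "x": 0, "y": 0, "z": 0.008, "yaw": 0}, {"grip": 0.65, "x": 0, "y": 0, "z": 0, "yaw": 0}, {"grip": 0.65, "x": 0, "y": -0.005, "z": 0, "yaw": 0}, {"grip": 0.65, "x": 0, "y": -0.005, "z": 0, "yaw": 0}, {"grip": 0.65, "x": 0, "y": -0.005, "z": 0, "yaw": 0}, {"grip": 0.65, "x": 0, "y": -0.005, "z": 0, "yaw": 0}, {"grip": 0.65, "x": 0, "y": -0.005, "z": 0, "yaw": 0}, {"grip": 0.65, "x": 0, "y": -0.005, "z": 0, "yaw": 0}, {"grip": 0.65, "x": 0, "y": -0.005, "z": 0, "yaw": 0}, {"grip": 0.65, "x": 0, "y": -0.005, "z": 0, "yaw": 0}, {"grip": 0.65, "x": 0, "y": -0.005, "z": 0, "yaw": 0}, {"grip": 0.65, "x": 0, "y": -0.005, "z": 0, "yaw": 0}, {"grip": 0.65, "x": 0, "y": 0, "z": 0, "yaw": 0}, {"grip": 0.65, "x": 0, "y": 0, "z": 0, "yaw": 0}]'

```text
time: 27.63
eef_pos: [0.7082, 0.0274, 0.007]
tcp_rot: [-0.0, 0.74, 0.673, -0.0]
ft_force: [-0.3, 0.4, -0.5]
gripper_width: 0.0572
gripper_force: 0.0
```

```bash
cat > chk.py <<'E'
from dib import *
np.set_printoptions(precision=4,suppress=True)
s=arm.get_state();c=np.array([.6115,.0163]);n=np.array([.9951,-.0991]);u=np.array([.0991,.9951])
p=s["eef_pos"];print(s["time"],p,"n",(p[:2]-c)@n,"lat",(p[:2]-c)@u,s["ft_force"])
def segnl(name,z=.022):
    m=arm.camera_model(name);im=arm.get_image(name);h=cv2.cvtColor(im,cv2.COLOR_RGB2HSV);k=cv2.inRange(h,(4,150,90),(14,255,255))
    N,l,st,ce=cv2.connectedComponentsWithStats(k)
    for i in range(1,N):
        w=onz(m,ce[i],z)
        if st[i,4]>15 and .6<w[0]<.76 and -.2<w[1]<.14:
            r=cv2.minAreaRect(np.argwhere(l==i)[:,::-1].astype(np.float32))
            b=np.array([onz(m,q,z)[:2] for q in cv2.boxPoints(r)])-c
            print(name,st[i,4],"centre n,lat",(w[:2]-c)@n,(w[:2]-c)@u,"corners",np.c_[b@n,b@u].round(4).tolist())
E
python3 - <<'E'
from chk import *
for k in("top","scene","wrist"):segnl(k)
E
```

```text
27.6333 [0.7082 0.0274 0.007 ] n 0.09512980464746247 lat 0.02067276217174219 [-0.3101  0.4148 -0.5375]
top 50 centre n,lat 0.03753837928474225 0.07402998402635629 corners [[0.026, 0.0919], [0.051, 0.0896], [0.048, 0.058], [0.023, 0.0602]]
scene 16 centre n,lat 0.04400394111060722 0.08069935596155745 corners [[0.031, 0.0773], [0.0283, 0.0858], [0.0585, 0.0836], [0.061, 0.0753]]
scene 20 centre n,lat 0.03657294912499205 0.0064190074832205365 corners [[0.0213, 0.0048], [0.0196, 0.0174], [0.0472, 0.0085], [0.0487, -0.0038]]
wrist 8573 centre n,lat 0.03766637911227473 0.0654424175479182 corners [[0.024, 0.0949], [0.059, 0.0951], [0.0522, 0.0149], [0.0101, 0.0147]]
wrist 32 centre n,lat 0.01988237564044416 0.023274324591497263 corners [[0.0193, 0.0267], [0.0214, 0.0267], [0.0203, 0.0196], [0.0182, 0.0196]]
```

>>> move_arm --deltas '[{"grip": 0.65, "x": 0, "y": -0.005, "z": 0, "yaw": 0}, {"grip": 0.65, "x": 0, "y": -0.004, "z": 0, "yaw": 0}, {"grip": 0.65, "x": 0, "y": -0.004, "z": 0, "yaw": 0}, {"grip": 0.65, "x": 0, "y": -0.004, "z": 0, "yaw": 0}, {"grip": 0.65, "x": 0, "y": 0, "z": 0, "yaw": 0}, {"grip": 0.65, "x": 0, "y": 0.01, "z": 0, "yaw": 0}, {"grip": 0.65, "x": 0, "y": 0.015, "z": 0, "yaw": 0}, {"grip": 0.65, "x": 0, "y": 0, "z": -0.03, "yaw": 0}, {"grip": 0.65, "x": 0, "y": 0, "z": -0.035, "yaw": 0}, {"grip": 0.65, "x": -0.01, "y": 0, "z": -0.035, "yaw": 0}, {"grip": 0.65, "x": -0.03, "y": 0, "z": -0.035, "yaw": 0}, {"grip": 0.65, "x": -0.03, "y": 0, "z": -0.035, "yaw": 0}, {"grip": 0.65, "x": -0.03, "y": 0, "z": -0.03, "yaw": 0}, {"grip": 0.65, "x": -0.02, "y": 0, "z": 0, "yaw": 0}, {"grip": 0.65, "x": 0, "y": 0, "z": 0, "yaw": 0}, {"grip": 0.65, "x": 0, "y": 0, "z": 0, "yaw": 0}]'

```text
time: 29.12
eef_pos: [0.7056, -0.0881, 0.1998]
tcp_rot: [0.0, 0.741, 0.672, -0.0]
ft_force: [0.0, 0.2, 0.1]
gripper_width: 0.0572
gripper_force: 0.0
```

Run:
```python
from chk import *
for k in("top","scene","wrist"):segnl(k)
m=arm.camera_model("wrist");w=arm.get_image("wrist");np.save("k.npy",w)
print("foot px",[proj(m,X) for X in[(.6036,-.0632,.005),(.6194,.0958,.005)]])
# profiles across the gap, n from -20..70 mm, at lateral 0.02,0.06,-0.03
g=cv2.cvtColor(w,cv2.COLOR_RGB2HSV)
for lat in(-.06,-.03,.0,.03,.06):
    print(lat,[(int(1000*d),tuple(int(v) for v in g[int(round(q[1])),int(round(q[0]))])) for d in np.arange(-.012,.04,.004) for q in[proj(m,[*(c+d*n+lat*u),.008])] if 0<=q[1]<384])
```

```text
29.1167 [ 0.7056 -0.0881  0.1998] n 0.1040102971107609 lat -0.09458454470591993 [0.0336 0.1998 0.0548]
top 160 centre n,lat 0.017354401282953433 0.045053026279882384 corners [[0.0054, 0.0911], [0.0318, 0.0906], [0.0299, -0.002], [0.0035, -0.0015]]
scene 208 centre n,lat 0.02442200196815701 0.04555544362193235 corners [[0.0034, 0.0031], [0.0059, 0.1119], [0.0468, 0.0884], [0.0425, -0.0165]]
wrist 2842 centre n,lat 0.02015948810094969 0.03871247258134944 corners [[0.0052, 0.0766], [0.0379, 0.0776], [0.0349, -0.005], [-0.0009, -0.0061]]
foot px [array([168.8623, 156.7879]), array([155.1484,   1.8546])]
-0.06 [(-12, (120, 3, 163)), (-8, (0, 8, 163)), (-4, (167, 11, 170)), (0, (2, 37, 89)), (4, (17, 109, 105)), (8, (126, 22, 114)), (12, (126, 26, 154)), (16, (118, 17, 180)), (20, (129, 18, 142)), (24, (20, 125, 163)), (28, (17, 124, 167)), (32, (17, 117, 161)), (36, (18, 117, 179))]
-0.03 [(-12, (169, 12, 168)), (-8, (15, 6, 164)), (-4, (173, 13, 155)), (0, (9, 24, 74)), (4, (15, 67, 99)), (8, (125, 13, 119)), (12, (125, 18, 155)), (16, (118, 17, 183)), (20, (118, 18, 174)), (24, (111, 15
[... 226 characters left out ...]
, (16, (14, 173, 143)), (20, (14, 179, 161)), (24, (13, 172, 172)), (28, (12, 180, 122)), (32, (14, 162, 120)), (36, (19, 115, 179))]
0.03 [(-12, (160, 9, 166)), (-8, (18, 16, 80)), (-4, (9, 25, 71)), (0, (10, 162, 123)), (4, (13, 180, 146)), (8, (12, 173, 153)), (12, (14, 181, 158)), (16, (13, 172, 144)), (20, (13, 181, 152)), (24, (13, 180, 160)), (28, (14, 176, 148)), (32, (12, 168, 100)), (36, (19, 125, 172))]
0.06 [(-12, (176, 13, 160)), (-8, (6, 11, 116)), (-4, (165, 8, 66)), (0, (10, 97, 84)), (4, (13, 177, 147)), (8, (13, 178, 142)), (12, (13, 176, 155)), (16, (13, 189, 154)), (20, (14, 181, 141)), (24, (13, 178, 158)), (28, (14, 180, 157)), (32, (13, 204, 95)), (36, (17, 125, 165))]
```

The dibber lies flat and parallel to the board's foot, with a gap of about 4 mm and centred to within 5 mm. The foot line hasn't moved and the gripper is clear, so I'm handing in.

```bash
python3 -c "
from station import arm
print(arm.finish_job())"
```

```text
the job is handed in; nothing more can be done
None
```

I handed the job in after about 29 s of the 64 s allowed: the white board leans about 25° from upright against the middle of the pot's skylight side, and the dibber lies flat along its foot, about 4 mm away and centred to within 5 mm. The pot, the cork board and the other things looked undisturbed in the views I took, and the handing-in call returned no verdict.

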